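# Gauge the socket of a bored mallet head

## Robot

A 6-joint arm with a two-finger parallel gripper is mounted at the origin on a cart in front of the work surface, level with it; the furniture and walls round the work are solid. World frame = base frame: x ahead of the robot, y to its left, z up, the work surface at z = 0. Lengths are in mm, angles in rad, forces in N, time in s.
With the tool pointing down it reaches from about 375 to 900 mm from the base axis. Payload 3.1 kg.
Tool frame: the origin (TCP) lies midway between the tips of the shut fingers; the grasp point (between the pads) lies ctrl.hold_point_z behind it (ctrl.hold_point_z is the distance from the TCP to the grasp point, in mm); z points along the fingers, y is the direction in which the jaws open and shut (so a half turn about z gives the same grasp; the last joint's range is limited). The gripper opens to 87 mm and grips with 3 to 60 N. Pads are 19 mm wide; open, the fingers measure 117 mm over their backs; the gripper's body (75 mm by 190 mm) begins 51 mm behind the grasp point.
Start: joints at [-1.345, 0.527, 1.433, -0, 1.181, -0.178], TCP at [246.167, -574.455, 222.548] pointing down, gripper open.
Joint ranges: [-3.08, 3.08], [-0.75, 2.2], [0.22, 2.44], [-1.43, 4.57], [0, 2.65], [-2.85, 2.85]. Speed limits (rad/s): [2.79, 2.79, 3.14, 3.14, 3.14, 3.14].

## Interface

Orientations are given as a unit quaternion [w, x, y, z].
In Python, from plant import ctrl, vision, ticket gives the robot as it stands.
- The arm moves only by the shell command python3 -m inch 'ROWS' [FORCE]. ROWS is JSON, a list of rows, each a list of 7 numbers: the closure, from -1 (fully open) to 1 (shut), then the shift along the tool's x, y, z normalised to -1 to 1, where 1 is 0.15 m, then the turn, a rotation vector about the tool's x, y, z normalised to -1 to 1, where 1 is 180 degrees. In form: [[grip, dx, dy, dz, ax, ay, az], ...]. A call has 1 to 12 rows; each row is the pose to reach, as a shift and turn from the pose commanded when the call began, along the tool's axes at that moment, turning the shorter way round; what a row does not reach only later rows make up. A row lasts 1/8 s, in which the tool goes at most 62.5 mm and 10.7 degrees, less where a joint would pass 70% of its speed; a pose out of reach is approached as far as the arm can. A call with a number of a shift or a turn outside -1 to 1 is refused whole. A call with a gripper value outside its range is refused whole. The fingers move at their own pace and stop on an object; FORCE is the grip in N (left out, the last holds). Time passes only in rows, so rows that repeat a pose let the fingers close. It gives the time, the measured TCP pose, the force and the opening at its end, in the units of the state.
- ctrl.state(): the state, without advancing time (a new reading comes with each control period).
- vision.read_camera(name): name is "scene" or "top"; returns the picture (420x560x3 uint8, red, green, blue); there is no depth.
- vision.camera_params(name): a dict with "fx", "fy", "cx", "cy" (pixels), "eye" and "rotation" of the camera in the world. Camera axes: x right, y up, looking along -z (the intrinsics and any distortion apply to the point x, -y, -z); pixel columns grow to the right and rows downward; lengths in mm; the calibration is good to about 2 mm. A picture is of the moment at which its call begins. camera_params takes no time and is no camera call.
- ticket.job_done(): hands the job in, once; it reports no verdict.
The state is a dict: "time": time; "q": joint angles; "qvel": joint speeds; "effort": joint torques, N m; "position": TCP position; "ee_rot": TCP orientation; "contact_force": force on the tool from outside, world axes, zero at the start; "ft_torque": the same for the moment, N m; "opening": finger opening in mm.
Only numpy, scipy, OpenCV 4.12 (cv2) and the standard library are available. Lean on these libraries where they do the work, as an engineer would, in place of code of your own. Each camera call takes 0.05 s, during which the arm holds its last target. There are 200 camera calls.

## Task

Check how deep the handle socket of the bored mallet head is: take the long gauge rod out of the rack and put it, foot first, into the socket until it stands on the bottom, so that its dark ring sits at the rim, and leave it there. Do not shove the bored head away, and leave the short rod in its hole in the rack.

Things in the scene. Friction and masses are not known exactly. Their poses are not given: they have to be found in the camera images.
- long_rod_mid (a point): Centre of the long gauge rod: a loose round aluminium bar, 16 mm in diameter, 160 mm long, about 80 g, with a thin dark ring 72 mm above its foot, standing upright in one of the rack's two holes. The point is on its axis, 80 mm from either end, 90 mm above the table at the start (foot 10 mm, top 170 mm above it). z runs up along the rod.
- short_rod_mid (a point): Centre of the short rod: same aluminium and 16 mm diameter, also ringed, but only 100 mm long. It stands upright in the rack's other hole, its top 110 mm above the table. The point is on its axis, 50 mm from either end; z up along the rod. Not needed for the job.
- rod_rack: Dark wooden rack, a fixed block 50 mm (its x) by 120 mm (its y) and 50 mm high. Origin: centre of its underside, on the table; z up. Its two upright holes, at y = +35 and -35 mm, are 19 mm wide and 40 mm deep (floor 10 mm above the table). Either may hold the long rod.
- socket_mouth (a point): Centre of the socket's mouth in the top of the bored mallet head, a loose upright wooden cylinder, 96 mm in diameter, 90 mm high, about 0.5 kg. The socket is a round blind hole on its axis, 34 mm wide, 72 mm deep (floor 18 mm above the table). z up. A solid head of the same outer size, with no hole, stands near by; their places swap.
Things that resemble listed ones, but are neither listed nor needed, are in the scene too. What is shaped like the part that bears long_rod_mid but yellow is not meant.

How it is judged:
By the outcome, as a careful person would: the job done as asked, in the order asked, and still so for the second after the job is handed in, with the robot touching nothing.
It also fails if it takes over 37 s, if anything falls off the work surface, if the arm or the gripper's body presses on something with over 40 N, if the wrist force passes 120 N, or if a joint passes its speed limit or range.

## Working session

There is one attempt and no reset: what is moved stays moved. The work goes in short steps, Python scripts to look and compute and a shell command to move; the robot and the scene stay as the last step left them, time stands still between calls to the robot, and variables do not carry over. Pictures are saved under pics/ and viewed, about 8 in all and at most 12, crops included, and the job is handed in when it is done.

```bash
mkdir -p pics; ls; python3 - <<'E'
from plant import ctrl, vision
import cv2, numpy as np
for n in ("scene","top"):
    im=vision.read_camera(n); cv2.imwrite(f"pics/{n}0.png",im[:,:,::-1])
    p=vision.camera_params(n); print(n,{k:np.round(np.array(v),4).tolist() if not isinstance(v,str) else v for k,v in p.items()})
print(ctrl.state(), ctrl.hold_point_z)
E
```

```text
pics
scene {'fx': 462.5375, 'fy': 462.5375, 'cx': 278.6896, 'cy': 205.8744, 'eye': [-133.2316, 444.0745, 519.7036], 'rotation': [-0.4257, -0.247, 0.4355, 0.7537]}
top {'fx': 425.3324, 'fy': 425.3324, 'cx': 283.9802, 'cy': 213.1536, 'eye': [371.3718, 41.164, 1031.093], 'rotation': [-0.7033, -0.0361, 0.0264, 0.7095]}
{'time': 0.1, 'q': array([-1.34449211e+00,  5.28411511e-01,  1.43376257e+00, -2.33764400e-05,
        1.18139711e+00, -1.78466013e-01]), 'qvel': array([ 0.00017418, -0.00106948, -0.00368037,  0.00099883,  0.00069104,
       -0.00014546]), 'effort': array([-3.00811444e-04, -4.40985131e+01, -1.77150679e+01,  6.34901016e-02,
        5.33607462e-02, -4.41808868e-05]), 'position': array([ 246.02074695, -573.82928175,  221.64963854]), 'ee_rot': array([-9.88728122e-04,  9.79588568e-01,  2.01010595e-01, -3.44659069e-05]), 'contact_force': array([ 0.06750055,  0.71365653, -0.4534711 ]), 'ft_torque': array([0.00051066, 0.0158822 , 0.06060802]), 'opening': 86.85056416982484} 18.700000000000003
```

View pics/scene0.png

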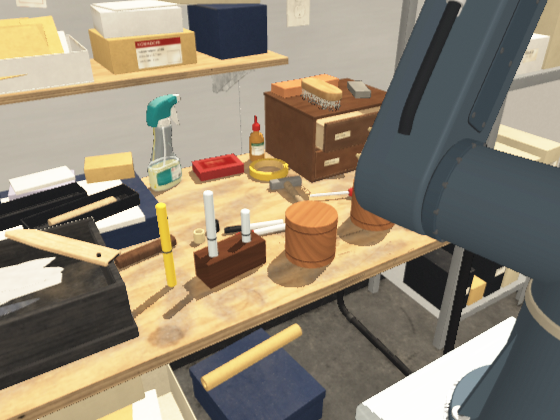

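View pics/top0.png

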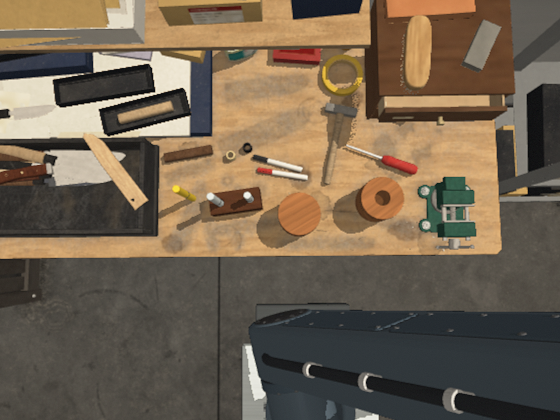

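The scene view shows the rack at about (230,255), with the long white rod in its left hole (top at about (209,193)) and the short rod on the right (245,212). In the top view the bored head is the right cylinder, hole at about (382,198). The solid head is at (299,214) and the yellow rod at (180,190).

```bash
cat > h.py <<'E'
from plant import ctrl, vision
import numpy as np, cv2
from scipy.spatial.transform import Rotation as R
def ray(n,u,v):
    p=vision.camera_params(n); q=np.array(p["rotation"],float)
    M=q if q.shape==(3,3) else R.from_quat(q[[1,2,3,0]]).as_matrix()
    d=M@np.array([(u-p["cx"])/p["fx"],-(v-p["cy"])/p["fy"],-1]); return np.array(p["eye"],float),d
def onz(n,u,v,z):
    e,d=ray(n,u,v); return e+d*(z-e[2])/d[2]
def pix(n,P):
    p=vision.camera_params(n); q=np.array(p["rotation"],float)
    M=q if q.shape==(3,3) else R.from_quat(q[[1,2,3,0]]).as_matrix()
    c=M.T@(np.array(P)-p["eye"]); return p["cx"]-p["fx"]*c[0]/c[2], p["cy"]+p["fy"]*c[1]/c[2]
E
python3 - <<'E'
from h import *
t=cv2.imread("pics/top0.png"); s=cv2.imread("pics/scene0.png")
hsv=cv2.cvtColor(t,cv2.COLOR_BGR2HSV)
# hole: dark within head
w=np.zeros(t.shape[:2],np.uint8); w[186:212,368:396]=1
m=((hsv[:,:,2]<120)&(w>0)).astype(np.uint8)
n,l,st,c=cv2.connectedComponentsWithStats(m); print("hole",st[1:],c[1:])
wh=((hsv[:,:,1]<60)&(hsv[:,:,2]>140)).astype(np.uint8); wh[:, :200]=0; wh[:,262:]=0; wh[:185]=0; wh[220:]=0
n,l,st,c=cv2.connectedComponentsWithStats(wh); print("rods",st[1:],c[1:])
print(onz("top",382,198,90),onz("top",212,198,170),onz("scene",209,194,170))
a=cv2.resize(t[170:230,165:265],None,fx=8,fy=8,interpolation=cv2.INTER_NEAREST)
b=cv2.resize(t[170:230,350:410],None,fx=4,fy=4,interpolation=cv2.INTER_NEAREST)
cc=cv2.resize(s[180:300,150:290],None,fx=4,fy=4,interpolation=cv2.INTER_NEAREST)[:, :560]
o=np.zeros((600,800,3),np.uint8); o[:320,:533]=cv2.resize(a,(533,320)); o[:240,550:790]=b; d=cv2.resize(cc,(320,274)); o[325:599,:320]=d
cv2.imwrite("pics/z1.png",o)
E
```

```text
hole [[375 190  15  15 163]] [[382.57055215 197.25153374]]
rods [[243 191  10   9  53]
 [206 193  17  12  76]] [[247.01886792 195.        ]
 [212.68421053 197.17105263]]
[ 486.56237841 -164.23587793   90.        ] [480.23085726 199.58700083 170.        ] [477.56814567 206.351475   170.        ]
```

View pics/z1.png

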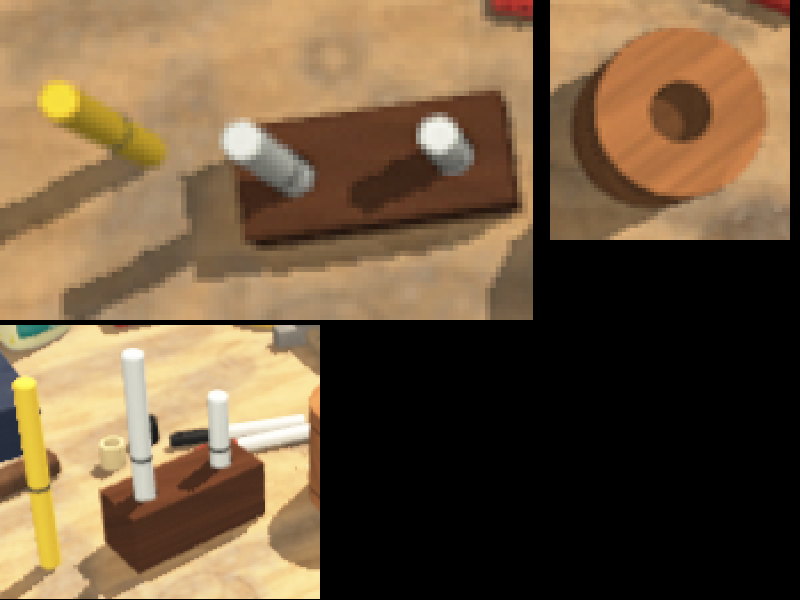

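The zoom puts the long rod's top at top-camera (209.9,195.9) and scene (207.3,193.1), and the socket mouth at (382.3,197.5).

```bash
python3 - <<'E'
from h import *
f=lambda a:np.round(a,1)
k=100/533
T=lambda x,y:(165+x*k-.5,170+y*60/320-.5)
print("long",f(onz("top",*T(242,141),170)),f(onz("scene",207.3,193.1,170)))
print("long at rack z50",f(onz("top",*T(297,182),52)))
print("short top",f(onz("top",*T(438,134),110)),"scene",f(onz("scene",150+217/2.286,180+(398-325)/2.286,110)))
print("mouth",f(onz("top",382.25,197.5,90)))
cs=[f(onz("top",*T(*p),50)) for p in((245,241),(517,208),(500,92),(236,122))]
print("rack",cs, f(np.mean(cs,0)))
print("yellow top",f(onz("top",*T(60,100),160)),"foot",f(onz("top",*T(155,155),0)))
print("solid",f(onz("top",299,214,90)))
E
```

```text
long [484.5 203.9 170. ] [481.8 207.5 170. ]
long at rack z50 [481.8 202.1  52. ]
short top [494.5 134.7 110. ] scene [489.6 138.6 110. ]
mouth [ 487.7 -164.8   90. ]
rack [array([456.4, 225. ,  50. ]), array([469.7, 106.4,  50. ]), array([520.7, 113.6,  50. ]), array([508.7, 229.3,  50. ])] [488.9 168.6  50. ]
yellow top [502.6 276.9 160. ] foot [500.8 276.1   0. ]
solid [452.6  20.4  90. ]
```

```bash
cat >> h.py <<'E'
def togo(P):
    s=ctrl.state(); q=np.array(s["ee_rot"]); M=R.from_quat(q[[1,2,3,0]]).as_matrix()
    y=np.degrees(np.arctan2(M[1,1],M[0,1])); tilt=np.degrees(np.arccos(-M[2,2]))
    print("t",s["time"],"pos",np.round(s["position"],1),"jaw deg",round(y,1),"tilt",round(tilt,2),"F",np.round(s["contact_force"],1),"open",round(s["opening"],1),"rows",np.round(M.T@(np.array(P)-s["position"])/150,3))
E
python3 -m inch '[[-1,0.9,-0.41,0,0,0,-0.41],[-1,0.9,-0.41,0,0,0,-0.41],[-1,0.9,-0.41,0,0,0,-0.41],[-1,0.9,-0.41,0,0,0,-0.41],[-1,0.9,-0.41,0,0,0,-0.41],[-1,0.9,-0.41,0,0,0,-0.41],[-1,0.9,-0.41,0,0,0,-0.41],[-1,0.9,-0.41,0,0,0,-0.41]]' 20
python3 -c "
from h import *
togo([484,204,222])"
```

```text
time: 1.1
position: [345.9, -464.4, 222.1]
ee_rot: [-0.0, 0.663, 0.748, 0.0]
contact_force: [0.4, -1.1, -0.3]
opening: 87.0
t 1.1 pos [ 345.9 -464.4  222.1] jaw deg 6.9 tilt 0.06 F [ 0.4 -1.1 -0.3] open 87.0 rows [4.314e+00 1.448e+00 4.000e-03]
```

```bash
python3 -m inch '[[-1,1,0.4,0,0,0,0],[-1,1,0.4,0,0,0,0],[-1,1,0.4,0,0,0,0]]'
python3 -m inch '[[-1,1,0.4,0,0,0,0],[-1,1,0.4,0,0,0,0],[-1,1,0.4,0,0,0,0]]'
python3 -m inch '[[-1,1,0.35,0,0,0,0],[-1,1,0.35,0,0,0,0],[-1,1,0.35,0,0,0,0]]'
python3 -m inch '[[-1,1,0.3,0,0,0,0],[-1,1,0.3,0,0,0,0],[-1,1,0.3,0,0,0,0],[-1,1,0.3,0,0,0,0]]'
python3 - <<'E'
from h import *
togo([484,204,222])
t=vision.read_camera("top")[:,:,::-1]; s=vision.read_camera("scene")[:,:,::-1]
cv2.imwrite("pics/a.png",np.hstack([t[100:300,100:400],s[60:360,60:400][:200*1+0]]) if 0 else np.vstack([cv2.resize(t[120:270,120:420],(600,300)),cv2.resize(s[130:280,120:420],(600,300))]))
E
```

```text
time: 1.48
position: [387.1, -305.4, 222.2]
ee_rot: [-0.001, 0.663, 0.748, 0.0]
contact_force: [0.3, -1.4, 0.0]
opening: 87.1
time: 1.85
position: [428.3, -149.5, 222.5]
ee_rot: [-0.001, 0.663, 0.748, 0.0]
contact_force: [0.6, -0.4, 0.2]
opening: 87.4
time: 2.22
position: [462.3, 5.6, 222.5]
ee_rot: [-0.0, 0.663, 0.749, 0.0]
contact_force: [0.6, -0.6, 0.3]
opening: 87.1
time: 2.72
position: [488.8, 159.2, 222.4]
ee_rot: [0.0, 0.662, 0.749, 0.0]
contact_force: [0.0, 0.4, -0.2]
opening: 87.3
t 2.725 pos [488.8 159.2 222.4] jaw deg 7.1 tilt 0.01 F [ 0.   0.4 -0.2] open 87.3 rows [0.3   0.005 0.003]
```

View pics/a.png

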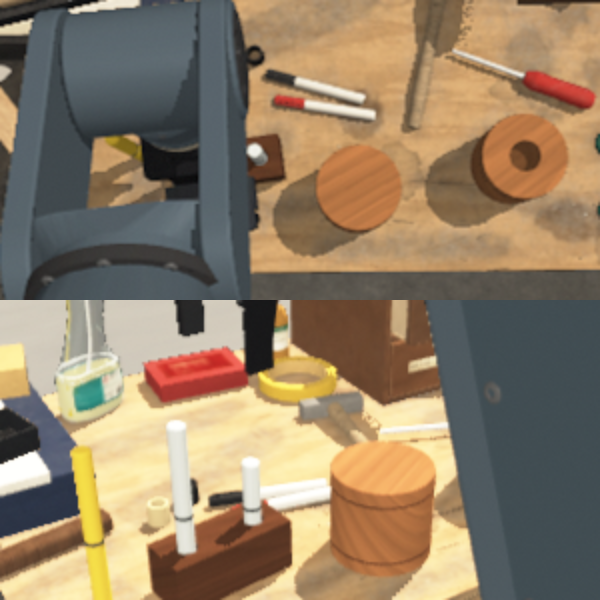

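The arm has the fingers open above and beside the rack and the rods are undisturbed. Next I centre over the long rod, go down and take a closer look.

```bash
python3 -m inch '[[-1,0.3,0,0,0,0,0],[-1,0.3,0,0,0,0,0],[-1,0.3,0,0.3,0,0,0],[-1,0.3,0,0.63,0,0,0],[-1,0.3,0,0.63,0,0,0],[-1,0.3,0,0.63,0,0,0]]'
python3 - <<'E'
from h import *
togo([484,204,128])
s=vision.read_camera("scene")[:,:,::-1]
cv2.imwrite("pics/b.png",cv2.resize(s[130:290,120:320],(750,600)))
E
```

```text
time: 3.58
position: [484.5, 201.0, 129.2]
ee_rot: [0.001, 0.663, 0.748, 0.001]
contact_force: [0.1, -0.4, 0.4]
opening: 87.1
t 3.575 pos [484.5 201.  129.2] jaw deg 6.9 tilt 0.09 F [ 0.1 -0.4  0.4] open 87.1 rows [ 0.02  -0.001  0.008]
```

View pics/b.png

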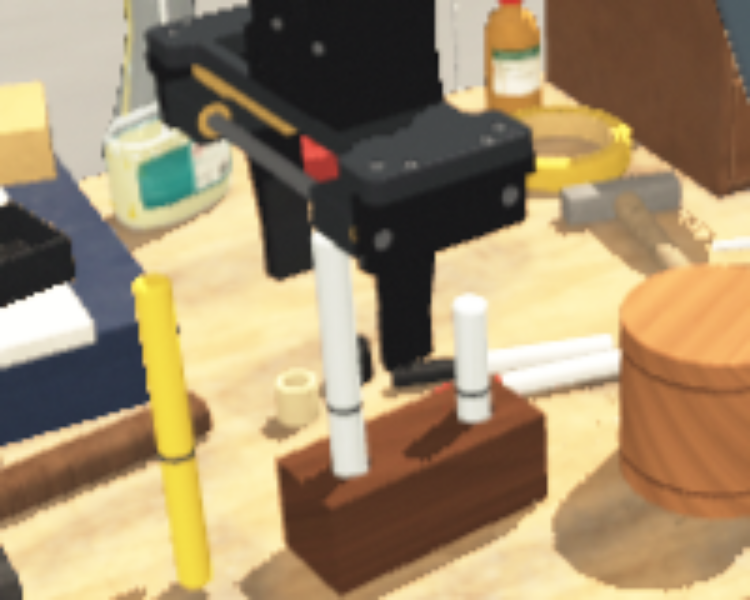

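The rod, at about x=340 in the crop, stands centred between the two fingers, and the gripper clears both the short and the yellow rod. I now close on it.

```bash
python3 -m inch '[[-1,0.02,0,0,0,0,0],[1,0.02,0,0,0,0,0],[1,0.02,0,0,0,0,0],[1,0.02,0,0,0,0,0],[1,0.02,0,0,0,0,0],[1,0.02,0,0,0,0,0],[1,0.02,0,0,0,0,0],[1,0.02,0,0,0,0,0]]' 20
python3 -c "
from h import *
togo([484,204,128])"
```

```text
time: 4.62
position: [483.0, 204.9, 128.0]
ee_rot: [-0.0, 0.663, 0.749, -0.0]
contact_force: [0.0, 0.4, 1.3]
opening: 25.1
t 4.625 pos [483.  204.9 128. ] jaw deg 7.0 tilt 0.01 F [0.  0.4 1.3] open 25.1 rows [-0.007  0.006 -0.   ]
```

```bash
python3 -m inch '[[1,0,0,0,0,0,0],[1,0,0,0,0,0,0],[1,0,0,0,0,0,0],[1,0,0,0,0,0,0]]' 20
python3 -c "
from h import *
togo([484,204,128])"
```

```text
time: 5.12
position: [483.2, 204.9, 128.1]
ee_rot: [0.0, 0.663, 0.749, 0.0]
contact_force: [0.2, 0.8, -0.3]
opening: 15.6
t 5.125 pos [483.2 204.9 128.1] jaw deg 7.0 tilt 0.03 F [ 0.2  0.8 -0.3] open 15.6 rows [-0.007  0.004  0.001]
```

```bash
python3 -m inch '[[1,0,0,-0.1,0,0,0],[1,0,0,-0.25,0,0,0],[1,0,0,-0.45,0,0,0],[1,0,0,-0.7,0,0,0],[1,0,0,-0.85,0,0,0],[1,0,0,-0.85,0,0,0]]' 20
python3 - <<'E'
from h import *
togo([487.7,-164.8,255])
s=vision.read_camera("scene")[:,:,::-1]
cv2.imwrite("pics/c.png",cv2.resize(s[70:290,120:395],(750,600)))
E
```

```text
time: 5.88
position: [483.7, 205.2, 258.1]
ee_rot: [0.001, 0.663, 0.749, 0.002]
contact_force: [0.2, -0.5, -0.0]
opening: 15.6
t 5.875 pos [483.7 205.2 258.1] jaw deg 7.0 tilt 0.26 F [ 0.2 -0.5 -0. ] open 15.6 rows [-2.451 -0.274  0.018]
```

View pics/c.png

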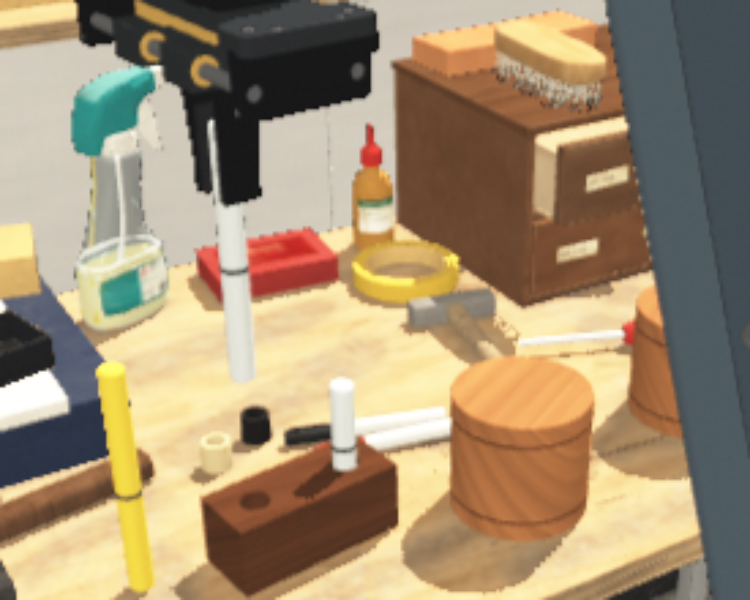

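The rod has left the hole and hangs upright from the fingers, its foot at crop (243,378). The short rod stays in the rack. I carry it over the heads to the socket.

```bash
python3 -m inch '[[1,-0.3,0,0,0,0,0],[1,-0.65,-0.05,0,0,0,0],[1,-1,-0.1,0,0,0,0],[1,-1,-0.1,0,0,0,0]]'
python3 -m inch '[[1,-0.35,-0.05,0,0,0,0],[1,-0.7,-0.1,0,0,0,0],[1,-1,-0.1,0,0,0,0],[1,-1,-0.1,0,0,0,0]]'
python3 -m inch '[[1,-0.25,-0.05,0,0,0,0],[1,-0.45,-0.07,0,0,0,0],[1,-0.45,-0.07,0,0,0,0],[1,-0.45,-0.07,0,0,0,0]]'
python3 - <<'E'
from h import *
togo([487.7,-164.8,255])
t=vision.read_camera("top")[:,:,::-1]; s=vision.read_camera("scene")[:,:,::-1]
cv2.imwrite("pics/d.png",np.vstack([cv2.resize(t[120:270,270:495],(450,300)),cv2.resize(s[100:250,250:475],(450,300))]))
print(pix("scene",[487.7,-164.8,90]),pix("top",[487.7,-164.8,255]))
E
```

```text
time: 6.42
position: [485.4, 51.3, 254.2]
ee_rot: [-0.001, 0.665, 0.747, -0.001]
contact_force: [0.9, 0.9, -0.4]
opening: 15.4
time: 6.92
position: [490.1, -98.1, 254.6]
ee_rot: [-0.001, 0.664, 0.748, -0.0]
contact_force: [0.1, -0.1, -0.8]
opening: 15.6
time: 7.42
position: [487.0, -162.6, 254.9]
ee_rot: [-0.001, 0.662, 0.749, 0.0]
contact_force: [-0.2, 0.1, -0.1]
opening: 15.2
t 7.425 pos [ 487.  -162.6  254.9] jaw deg 7.1 tilt 0.17 F [-0.2  0.1 -0.1] open 15.2 rows [-0.015  0.003 -0.001]
(np.float64(377.45063422566426), np.float64(181.62601060711015)) (np.float64(401.65823072986404), np.float64(186.259126105115))
```

View pics/d.png

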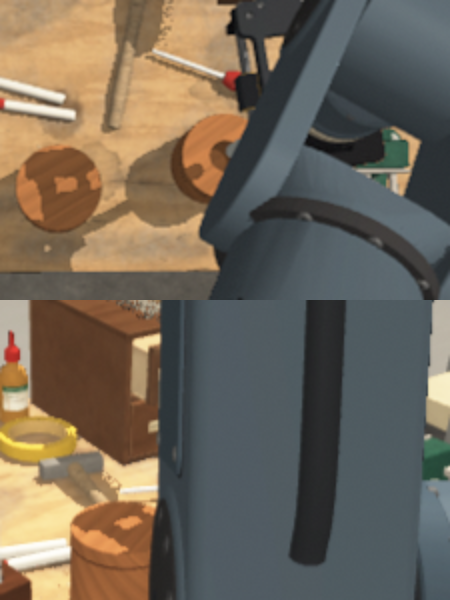

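The top crop shows the rod (about (228,150)) over the socket (about (222,155)), partly hidden by the arm. That is consistent with the expected parallax. I descend in small steps and watch the force.

```bash
python3 -m inch '[[1,-0.015,0,0.1,0,0,0],[1,-0.015,0,0.2,0,0,0],[1,-0.015,0,0.28,0,0,0],[1,-0.015,0,0.32,0,0,0],[1,-0.015,0,0.36,0,0,0],[1,-0.015,0,0.4,0,0,0],[1,-0.015,0,0.4,0,0,0]]' 20
python3 - <<'E'
from h import *
togo([487.7,-164.8,137])
t=vision.read_camera("top")[:,:,::-1]
cv2.imwrite("pics/e.png",cv2.resize(t[150:240,330:450],(800,600)))
E
```

```text
time: 8.4
position: [487.7, -167.0, 195.2]
ee_rot: [-0.0, 0.663, 0.749, -0.0]
contact_force: [-0.0, 0.1, -1.2]
opening: 15.5
t 8.4 pos [ 487.7 -167.   195.2] jaw deg 7.0 tilt 0.04 F [-0.   0.1 -1.2] open 15.5 rows [0.014 0.002 0.388]
```

View pics/e.png

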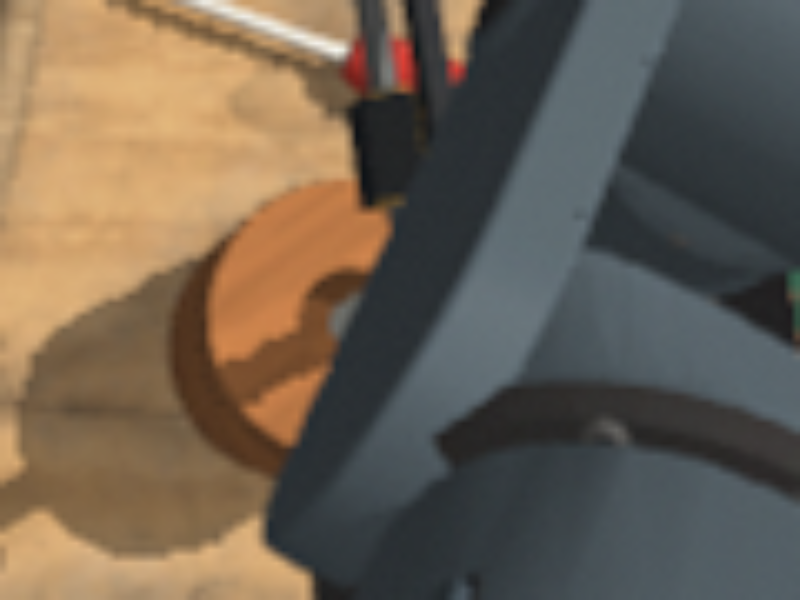

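The rod's foot is inside the hole with an even gap of about 9 mm on the left and no contact force. I continue down.

```bash
python3 -m inch '[[1,0.01,0,0.1,0,0,0],[1,0.01,0,0.2,0,0,0],[1,0.01,0,0.29,0,0,0],[1,0.01,0,0.35,0,0,0],[1,0.01,0,0.37,0,0,0],[1,0.01,0,0.37,0,0,0],[1,0.01,0,0.37,0,0,0]]' 20
python3 -c "
from h import *
togo([487.7,-164.8,136])"
python3 -m inch '[[1,0,0,0.01,0,0,0],[1,0,0,0.015,0,0,0],[1,0,0,0.015,0,0,0],[1,0,0,0.015,0,0,0]]' 20
python3 -c "
from h import *
togo([487.7,-164.8,136])"
```

```text
time: 9.32
position: [488.0, -165.7, 140.4]
ee_rot: [0.0, 0.663, 0.749, 0.0]
contact_force: [0.4, 0.1, -0.2]
opening: 15.6
t 9.325 pos [ 488.  -165.7  140.4] jaw deg 7.0 tilt 0.05 F [ 0.4  0.1 -0.2] open 15.6 rows [ 0.006 -0.001  0.029]
time: 9.82
position: [487.7, -165.5, 137.8]
ee_rot: [0.0, 0.663, 0.749, 0.0]
contact_force: [0.1, -0.4, -1.8]
opening: 15.3
t 9.825 pos [ 487.7 -165.5  137.8] jaw deg 7.0 tilt 0.0 F [ 0.1 -0.4 -1.8] open 15.3 rows [0.005 0.001 0.012]
```

```bash
python3 -m inch '[[1,0,0,0.005,0,0,0],[1,0,0,0.01,0,0,0],[1,0,0,0.01,0,0,0],[1,0,0,0.01,0,0,0]]' 15
python3 -m inch '[[1,0,0,0.005,0,0,0],[1,0,0,0.008,0,0,0],[1,0,0,0.008,0,0,0],[1,0,0,0.008,0,0,0]]' 15
```

```text
time: 10.32
position: [487.6, -165.5, 136.3]
ee_rot: [-0.0, 0.663, 0.749, -0.0]
contact_force: [-0.5, 0.4, -0.7]
opening: 15.7
time: 10.82
position: [488.1, -165.8, 135.9]
ee_rot: [0.001, 0.663, 0.749, 0.0]
contact_force: [-1.4, 0.5, 5.2]
opening: 15.4
```

Contact: 5 N upward at TCP z = 135.9 mm, where the foot should meet the floor (136). I ease the load and open gradually.

```bash
python3 -m inch '[[1,0,0,-0.004,0,0,0],[1,0,0,-0.004,0,0,0],[0.6,0,0,-0.004,0,0,0],[0.6,0,0,-0.004,0,0,0],[0.55,0,0,-0.004,0,0,0],[0.5,0,0,-0.004,0,0,0],[0.4,0,0,-0.004,0,0,0],[0.2,0,0,-0.004,0,0,0],[0,0,0,-0.004,0,0,0],[-0.4,0,0,-0.004,0,0,0],[-0.8,0,0,-0.004,0,0,0],[-1,0,0,-0.004,0,0,0]]' 10
python3 -m inch '[[-1,0,0,0,0,0,0],[-1,0,0,0,0,0,0],[-1,0,0,0,0,0,0],[-1,0,0,0,0,0,0]]'
python3 - <<'E'
from h import *
s=vision.read_camera("top")[:,:,::-1]
cv2.imwrite("pics/f.png",cv2.resize(s[150:240,330:450],(800,600)))
E
```

```text
time: 12.32
position: [487.7, -165.5, 135.7]
ee_rot: [0.0, 0.663, 0.749, 0.0]
contact_force: [-0.7, 0.1, -0.0]
opening: 65.2
time: 12.82
position: [487.6, -165.5, 135.7]
ee_rot: [-0.0, 0.663, 0.749, -0.0]
contact_force: [-0.1, -0.6, 0.3]
opening: 86.2
```

View pics/f.png

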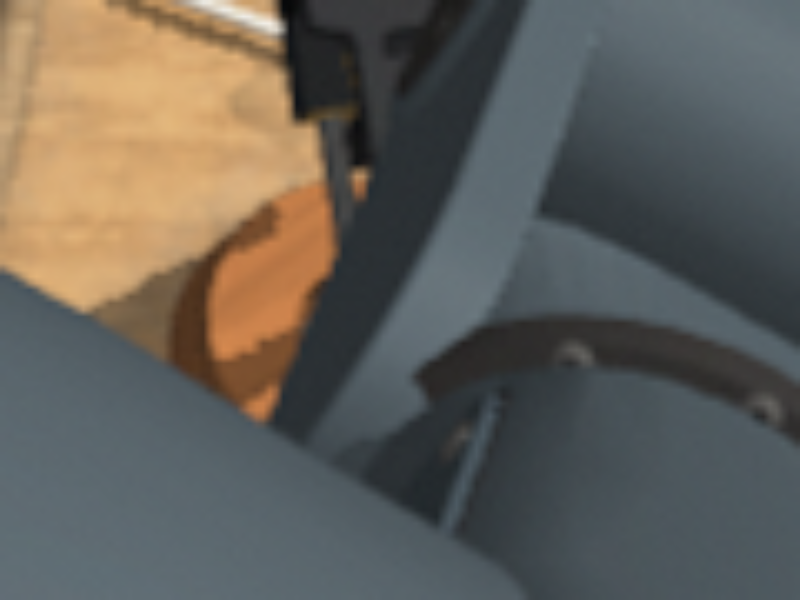

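The view is blocked by the arm and shows only the fingers open and the head in place. I retreat straight up, then to the right.

```bash
python3 -m inch '[[-1,0,0,-0.2,0,0,0],[-1,0,0,-0.5,0,0,0],[-1,0,0,-0.75,0,0,0],[-1,0,0,-0.75,0,0,0],[-1,-0.4,-0.2,-0.75,0,0,0],[-1,-0.8,-0.4,-0.75,0,0,0],[-1,-1,-0.5,-0.75,0,0,0],[-1,-1,-0.5,-0.75,0,0,0]]'
python3 -m inch '[[-1,-0.4,-0.2,0,0,0,0],[-1,-0.8,-0.3,0,0,0,0],[-1,-1,-0.4,0,0,0,0],[-1,-1,-0.4,0,0,0,0],[-1,-1,-0.4,0,0,0,0]]'
python3 - <<'E'
from h import *
t=vision.read_camera("top")[:,:,::-1]; s=vision.read_camera("scene")[:,:,::-1]
cv2.imwrite("pics/g.png",np.vstack([cv2.resize(t[140:240,340:440],(600,300))if 0 else cv2.resize(t[150:230,190:430],(780,260)),cv2.resize(s[120:270,180:430],(567,340)).copy() if 0 else cv2.copyMakeBorder(cv2.resize(s[120:270,180:430],(567,340)),0,0,0,213,0)]))
E
```

```text
time: 13.88
position: [430.1, -326.1, 246.8]
ee_rot: [-0.001, 0.664, 0.747, -0.0]
contact_force: [0.1, 0.1, 0.2]
opening: 86.9
time: 14.5
position: [390.3, -477.6, 247.0]
ee_rot: [-0.002, 0.662, 0.749, 0.001]
contact_force: [-0.1, 1.6, 0.4]
opening: 86.8
```

View pics/g.png

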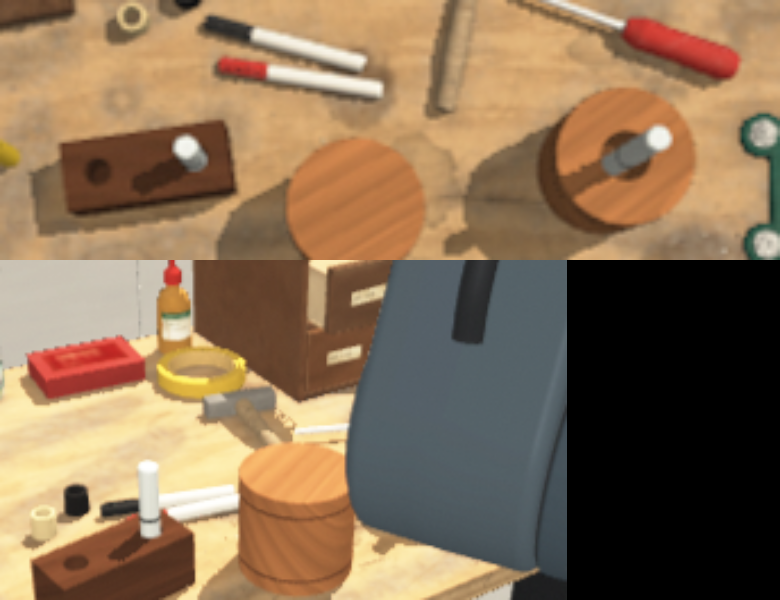

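The rod stands in the bored head (top at crop (658,138), mouth centre at about (625,157)). The short rod is in its hole and the other hole is empty. I check numerically that it is upright and seated, then hand in.

```bash
python3 - <<'E'
from h import *
t=vision.read_camera("top"); hsv=cv2.cvtColor(t,cv2.COLOR_RGB2HSV)
m=((hsv[:,:,1]<60)&(hsv[:,:,2]>190)).astype(np.uint8); m[:,:380]=0;m[:,402:]=0;m[:185]=0;m[:203]*=1;m[203:]=0
n,l,st,c=cv2.connectedComponentsWithStats(m); i=1+np.argmax(st[1:,4]); print(st[i],c[i])
print("top@178",onz("top",*c[i],178).round(1),"expected px upright",pix("top",[487.7,-165.5,178]))
togo([390,-477,247])
E
```

```text
[389 189   8   7  43] [392.41860465 192.02325581]
top@178 [ 487.7 -166.3  178. ] expected px upright (np.float64(392.018317118259), np.float64(192.03206953610749))
t 14.65 pos [ 390.8 -477.8  248. ] jaw deg 7.1 tilt 0.08 F [0.2 0.8 0.2] open 86.6 rows [ 0.006 -0.005  0.007]
```

```bash
python3 -c "
from plant import ticket
print(ticket.job_done())"
```

```text
the job is handed in; nothing more can be done
None
```

The long gauge rod now stands upright in the socket of the bored mallet head, foot down, and I handed the job in at about 14.7 s of the 37 s allowed.

- **Seated on the bottom:** lowering it met 5 N of upward force at tool height 135.9 mm. The socket floor should be felt at 136 mm, so the foot is on the bottom.
- **Upright and centred:** after release, the rod's top in the top camera was within 1 mm of where an upright rod would show.
- **Nothing else disturbed:** in the last pictures the bored head is where it started and the short rod is still in its rack hole. The gripper is open and well clear.

**Not checked directly:** the scene camera's view of the socket was blocked by the arm, so I did not see the ring at the rim. That follows only from the contact height. The two cameras differed by about 3–5 mm on the rods' starting positions, which the socket's 9 mm of clearance all round covered.

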